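Index the seal carver's clicking turntable and lock it

TASK

Bring the red peg of the seal carver's turntable to the yellow pointer, then take it on exactly two clicks clockwise (seen from above), letting the table come to rest in every click from the pointer onward. Then press the black lock knob down firmly until you feel it come up against its stop, and let go. Push lightly, force nothing, and leave the flask, tape roll and loose stone where they are.

Things in the scene. Friction and masses are not known exactly. Their poses are not given: they have to be found in the camera images.
- base: Fixed dark steel stand, a disc 216 mm across, 12 mm thick. Origin on the turning axis at its underside (desk height), z up. Base +x points from the axis to the yellow pointer, base +y to the grey lock bracket: a post 120 to 143 mm from the axis, 62 mm tall, with an arm in over the rim to 82 mm from the axis. More than 25 N by the robot on any part of the stand or turntable damages it.
- pointer (a point): Yellow pointer block, 34 x 16 mm, fixed on the stand's rim; the point is the centre of its upper face, 117 mm from the axis along base +x, 12 mm above the desk.
- turret: Aluminium turntable 176 mm across, upper face 34 mm above the desk; origin on the axis, 24 mm above the desk; x axis towards the red peg. Turns endlessly both ways about the vertical. Six upright pegs (12 mm thick, 44 mm tall, tops 78 mm above the desk) every 60 degrees on a circle of 65 mm radius: one red, five steel. Push them with the shut fingers; do not clamp them.
- clamp_top (a point): Centre of the top of the wooden clamp's seal stone, on the axis, 77 mm above the desk; clamp and stone turn with the table and stay within 43 mm of the axis. Twelve rods in six pairs stick out of the table's rim to 107 mm from the axis, 24 to 34 mm above the desk; the lock pin goes between a pair.
- red_peg (a point): Centre of the top of the red peg, 65 mm from the axis, 78 mm above the desk. At the start it rests one or two clicks before the pointer (base angle +60 or +120 degrees, anticlockwise from base +x), now and then balanced midway between these two. Wanted in the end: two clicks (120 degrees) clockwise past the pointer, at base x -32.5, y -56.3 mm.
- click_roller (a point): Spring roller of the click stop, hidden under the table (fixed point). A click every 60 degrees: at rest one peg stands at the pointer, the others at base 60, 120, ... degrees. Pushing a peg along its circle takes a force growing to about 9 N at 30 degrees, where the table clicks over and runs by itself into the next click; let go sooner and it springs back.
- lock: Black lock knob, 32 mm across, 12 mm thick, on a vertical plunger 96 mm from the axis along base +y; origin at the centre of its flat top, z up, 95 mm above the desk when up (as at the start). Slides straight down against about 3 N of friction, no return spring: it stays where it is left. Press on its top with the shut fingers; do not clamp it.
- lock_pin (a point): Lower tip of the plunger's pin, 59 mm below the knob's top, moving with it. The knob is home when this tip stands on a hidden rubber pad, 9 to 16 mm down; the pad's height differs every time and cannot be seen, only felt: the force then rises by about 8 N per mm. Press onto the pad with 10 to 16 N for half a second; over 20 N crushes the pad.
- thermos: Light blue flask, 68 mm across, 200 mm tall, upright; origin under its centre. Leave alone.
- tape: Grey-blue tape roll, 80 mm across, 28 mm tall; origin under its centre. Leave alone.
- stone: Brown seal stone, 30 x 30 x 55 mm, standing; origin under its centre. Leave alone.

How it is judged:
On the way, in this order (a step that is already met when the one before it is completed fails the run):
1. the red peg rests in the click at the pointer, lock up (x of red_peg in the frame of base between 0.062 and 0.068 m and y of red_peg in the frame of base between -0.003 and 0.003 m and angular speed of turret below 0.1 rad/s and z of lock in the frame of base above 0.092 m), for 0.2 s.
2. it rests one click clockwise past the pointer, lock up (x of red_peg in the frame of base between 0.0295 and 0.0355 m and y of red_peg in the frame of base between -0.0593 and -0.0533 m and angular speed of turret below 0.1 rad/s and z of lock in the frame of base above 0.092 m), for 0.2 s.
3. it rests two clicks clockwise past the pointer, lock up (x of red_peg in the frame of base between -0.0355 and -0.0295 m and y of red_peg in the frame of base between -0.0593 and -0.0533 m and angular speed of turret below 0.1 rad/s and z of lock in the frame of base above 0.092 m), for 0.2 s.
4. the lock knob is pressed home against its stop (9 N or more, 8 mm or more down) with the table still in that click (x of red_peg in the frame of base between -0.0355 and -0.0295 m and y of red_peg in the frame of base between -0.0593 and -0.0533 m and z of lock in the frame of base below 0.087 m and contact force between the fingers and lock above 9 N), for 0.15 s.
At the end, for the whole second after the job is handed in: The red peg rests two clicks (120 degrees) clockwise past the pointer, within 3 mm in base x and y, the table is still, and the lock knob has stayed down, its top below 87 mm above the desk (8 mm or more down) (x of red_peg in the frame of base between -0.0355 and -0.0295 m and y of red_peg in the frame of base between -0.0593 and -0.0533 m and z of lock in the frame of base below 0.087 m and angular speed of turret below 0.1 rad/s and linear speed of lock below 0.01 m/s); the robot touches nothing.
It fails at once if the robot presses on the stand or turntable with more than 25 N (contact force between any of the fingers, the arm and base above 25 N).
It fails at once if the robot presses on the lock knob with more than 20 N (contact force between any of the fingers, the arm and lock above 20 N).
It fails at once if the thermos is moved more than 20 mm (distance of thermos from where it was at the start of the episode above 0.02 m).
It fails at once if the tape is moved more than 20 mm (distance of tape from where it was at the start of the episode above 0.02 m).
It fails at once if the stone is moved more than 20 mm (distance of stone from where it was at the start of the episode above 0.02 m).
It also fails if it takes over 72 s, if anything falls off the work surface, if the arm or the gripper's body presses on something with over 40 N, if the wrist force passes 120 N, or if a joint passes its speed limit or range.

ROBOT

A 7-joint arm with a two-finger parallel gripper is mounted at the origin on the work surface. World frame = base frame: x ahead of the robot, y to its left, z up, the work surface at z = 0. Lengths are in m, angles in rad, forces in N, time in s.
With the tool pointing down it reaches from about 0.425 to 0.925 m from the base axis. Payload 6.8 kg.
Tool frame: the origin (TCP) lies at the very end of the fingers, on their centre line; the grasp point (between the pads) lies 19 mm behind it; z points along the fingers, x is the direction in which the jaws open and shut, and the axes are right-handed (so a half turn about z gives the same grasp; the last joint's range is limited). The gripper opens to 85 mm and grips with 20 to 120 N. Pads are 22 mm wide; open, the fingers measure 114 mm over their backs; the gripper's body (76 mm by 85 mm) begins 54 mm behind the grasp point. The pads swing forward as they close: fully open they stand 13 mm farther back than shut.
Start: joints at [-1.4, 0.477, 0.022, 1.555, -0.011, 1.109, -0.083], TCP at [0.186, 0.649, 0.193] pointing down, gripper open.
Joint ranges: [-2.96, 2.96], [-0.34, 2.1], [-1.41, 1.46], [0.24, 2.44], [-1.37, 4.51], [0.17, 1.92], [-2.96, 2.96]. Speed limits (rad/s): [2.39, 2.39, 3.14, 3.14, 3.14, 3.14, 3.14].

INTERFACE

Orientations are given as a rotation vector (axis times angle).
In Python, from bench import get_obs, imaging, hand_in gives the robot as it stands.
- The arm moves only by the tool send_rows, never from a script. Its argument "motion" is a list of rows, each an object with "dp": the shift along the world's x, y, z in m, a list of three; "rot": the turn, a rotation vector about the world's x, y, z in rad, a list of three; "grip": the finger opening in m, from 0 to 0.0854. In form: [{"dp": [dx, dy, dz], "rot": [ax, ay, az], "grip": grip}, ...]. A call has 1 to 20 rows; each row shifts and turns the pose as measured when the row begins; what a row does not reach is not made up. A row lasts 1/8 s, in which the tool goes at most 62.5 mm and 10.7 degrees, less where a joint would pass 70% of its speed; a pose out of reach is approached as far as the arm can. A call is refused whole if a number of a shift passes 0.0625 or a number of a turn 0.188, either way. A call with a gripper value outside its range is refused whole. The fingers move at their own pace and stop on an object; "grip_force" is the grip in N (left out, the last holds). Time passes only in rows, so rows that do not move let the fingers close. It gives the time, the measured TCP pose, the force and the opening at its end, in the units of the state.
- get_obs(): the state, without advancing time (a new reading comes with each control period).
- imaging.grab_frame(name): name is "scene" or "top" or "wrist"; returns a dict with "img" (384x512x3 uint8, red, green, blue), "fx", "fy", "cx", "cy" (pixels), "D" ([k1, k2, p1, p2, k3] as OpenCV has them; the pictures are not rectified), "R" (3x3) and "t" (3): a world point X has camera coordinates R X + t. Camera axes: x right, y down, z forward; pixel columns grow to the right and rows downward; lengths in m; the calibration is good to about 2 mm. A picture is of the moment at which its call begins. There is no depth.
- hand_in(): hands the job in, once; it reports no verdict.
The state is a dict: "clock": time; "joints": joint angles; "qvel": joint speeds; "tau": joint torques, N m; "tcp_pos": TCP position; "orientation": TCP orientation; "contact_force": force on the tool from outside, world axes, zero at the start; "moment": the same for the moment, N m; "grip_width": finger opening in m.
Only numpy, scipy, OpenCV 4.12 (cv2) and the standard library are available. Lean on these libraries where they do the work, as an engineer would, in place of code of your own. Each camera call takes 0.05 s, during which the arm holds its last target. There are 200 camera calls.

## Working session

There is one attempt and no reset: what is moved stays moved. The work goes in short steps, Python scripts to look and compute and a tool call to move; the robot and the scene stay as the last step left them, time stands still between calls to the robot, and variables do not carry over. Pictures are saved under pics/ and viewed, about 8 in all and at most 12, crops included, and the job is handed in when it is done.

Besides the shell and the picture viewer there is one more tool, called after "Call:" by a JSON object that holds its "api" and its "payload", one argument or row to a line. send_rows: Moves the arm, as the interface text tells. Its arguments: {"type":"object","properties":{"motion":{"type":"array","items":{"type":"object","properties":{"dp":{"type":"array","items":{"type":"number"}},"rot":{"type":"array","items":{"type":"number"}},"grip":{"type":"number"}}}},"grip_force":{"type":"number"}},"required":["motion"]}

```bash
mkdir -p pics; cat > h.py <<'E'
import numpy as np, cv2
from bench import get_obs, imaging, hand_in
def ray(f,u,v):
    K=np.array([[f['fx'],0,f['cx']],[0,f['fy'],f['cy']],[0,0,1.]])
    p=cv2.undistortPoints(np.array([[[u,v]]],float),K,np.array(f['D'],float))[0,0]
    R=np.array(f['R']);t=np.array(f['t']);return -R.T@t, R.T@np.array([p[0],p[1],1])
def onz(f,u,v,z):
    c,d=ray(f,u,v);return c+d*(z-c[2])/d[2]
def proj(f,X):
    K=np.array([[f['fx'],0,f['cx']],[0,f['fy'],f['cy']],[0,0,1.]])
    return cv2.projectPoints(np.atleast_2d(np.array(X,float)),cv2.Rodrigues(np.array(f['R'],float))[0],np.array(f['t'],float),K,np.array(f['D'],float))[0][:,0]
def blobs(img,lo,hi,amin=15):
    h=cv2.cvtColor(img,cv2.COLOR_RGB2HSV);m=cv2.inRange(h,lo,hi)
    n,_,s,c=cv2.connectedComponentsWithStats(m)
    return [(c[i].round(1).tolist(),s[i].tolist()) for i in range(1,n) if s[i,4]>=amin]
E
python3 - <<'E'
from h import *
o=get_obs();print({k:np.round(v,3).tolist() for k,v in o.items()})
ims=[]
for n in("scene","top"):
    f=imaging.grab_frame(n);ims.append(f['img'])
    print(n,'cam',-np.array(f['R']).T@np.array(f['t']),f['fx'])
    print('yel',blobs(f['img'],(22,120,100),(35,255,255)));print('red',blobs(f['img'],(0,150,80),(6,255,255)),blobs(f['img'],(174,150,80),(180,255,255)));print('blk',blobs(f['img'],(0,0,0),(180,255,45),60))
    cv2.imwrite(f'pics/{n}0.png',cv2.resize(f['img'],(768,576))[:,:,::-1])
E
```

```text
{'clock': 0.0, 'joints': [-1.4, 0.478, 0.022, 1.556, -0.012, 1.109, -0.083], 'qvel': [0.002, -0.002, -0.0, -0.001, -0.0, 0.001, 0.0], 'tau': [0.0, -59.646, 1.608, -28.12, 0.012, 0.009, 0.0], 'tcp_pos': [0.186, 0.648, 0.192], 'orientation': [2.508, 1.89, -0.002], 'contact_force': [-0.281, -0.045, 0.052], 'moment': [0.029, -0.038, -0.017], 'grip_width': 0.085}
scene cam [ 0.93807245 -0.24889449  0.71085744] 375.26148553960434
yel [([232.7, 229.9], [229, 227, 9, 6, 27]), ([239.0, 236.2], [233, 233, 12, 8, 42])]
red [([432.9, 201.9], [421, 192, 25, 21, 385])] []
blk [([94.2, 35.0], [53, 0, 110, 97, 3581]), ([297.8, 10.3], [286, 1, 20, 19, 190]), ([314.2, 9.9], [306, 0, 19, 27, 238]), ([178.0, 86.0], [37, 0, 353, 145, 6000]), ([411.2, 6.2], [403, 0, 17, 16, 96]), ([484.3, 23.0], [442, 0, 70, 58, 1581]), ([370.1, 48.9], [341, 20, 82, 48, 864]), ([505.2, 52.4], [497, 44, 15, 15, 68]), ([214.4, 159.0], [208, 153, 13, 14, 128]), ([152.0, 224.3], [146, 212, 13, 23, 90]), ([190.1, 246.8], [162, 239, 59, 17, 355])]
top cam [0.46140552 0.05673941 0.99725373] 394.73386668074596
yel []
red [([138.1
[... 298 characters left out ...]
5, 94, 12, 856]), ([489.6, 145.6], [462, 88, 50, 118, 3886]), ([39.1, 115.7], [0, 100, 93, 29, 1173]), ([52.6, 170.8], [0, 129, 92, 158, 3591]), ([298.0, 193.4], [291, 191, 15, 7, 68]), ([328.9, 203.1], [317, 193, 24, 22, 136]), ([494.0, 209.3], [476, 205, 36, 10, 175]), ([342.3, 240.2], [337, 225, 10, 31, 159]), ([494.2, 238.8], [478, 225, 34, 27, 518]), ([266.7, 248.2], [253, 237, 23, 25, 243]), ([497.0, 280.0], [481, 252, 31, 64, 1377]), ([33.1, 301.1], [0, 285, 82, 37, 1667]), ([500.1, 325.2], [488, 317, 24, 18, 314]), ([118.1, 363.7], [0, 324, 379, 60, 6360]), ([497.1, 358.1], [461, 337, 51, 37, 678]), ([401.9, 369.0], [380, 368, 47, 4, 94]), ([423.1, 379.8], [332, 372, 180, 12, 1146])]
```

View pics/top0.png

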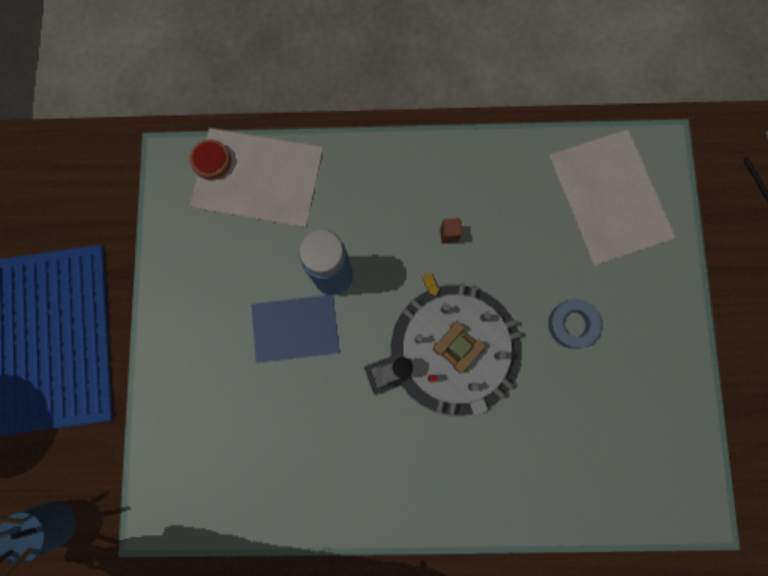

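View pics/scene0.png

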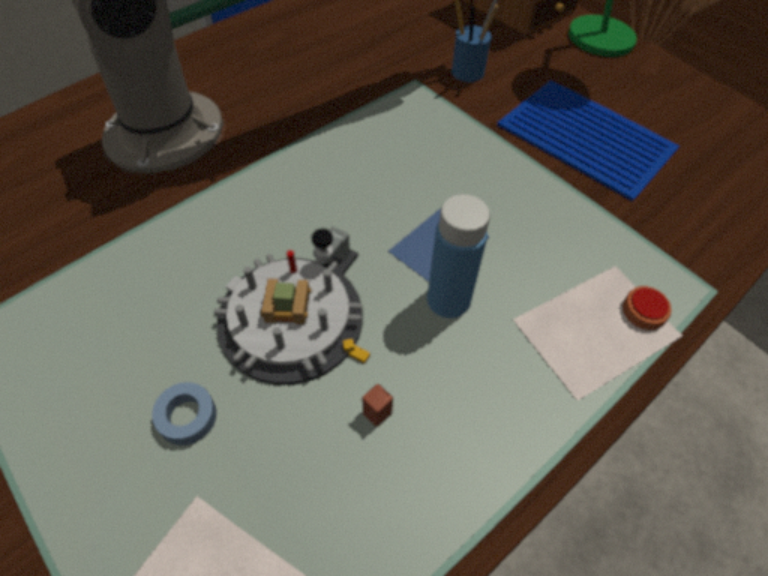

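Top view shows the pointer at about (287,190) in raw pixels, the knob at (268,246), the red peg at (288,252) past the knob (so near +120°), and the seal stone at (305,231). The flask, loose stone and tape are clear of the table. Scene view agrees. Next I'll measure the pose.

```bash
python3 - <<'E'
from h import *
from scipy.optimize import least_squares
F={n:imaging.grab_frame(n) for n in("scene","top")}
win={'top':(240,180,360,285),'scene':(135,145,255,260)}
tiles=[]
for n,f in F.items():
    x0,y0,x1,y1=win[n];c=f['img'][y0:y1,x0:x1]
    def B(lo,hi,a=8): return [((p[0]+x0,p[1]+y0),s[4]) for p,s in blobs(c,lo,hi,a)]
    print(n,'yel',B((18,150,90),(30,255,255)));print(' green',B((30,60,60),(50,160,255)));print(' red',B((0,150,70),(6,255,255)),B((174,150,70),(180,255,255)));print(' blk',B((0,0,0),(180,255,38),40))
    tiles.append(cv2.resize(c,None,fx=5,fy=5,interpolation=cv2.INTER_CUBIC)[:520,:600])
    tiles[-1]=cv2.resize(tiles[-1],(400,350))
cv2.imwrite('pics/crop.png',np.hstack(tiles)[:,:,::-1])
E
```

```text
scene yel [((188.6, 208.7), 27), ((236.6, 233.4), 128)]
 green [((189.1, 194.1), 138)]
 red [((192.6, 169.1), 14)] []
 blk [((214.4, 159.0), 120), ((152.3, 224.8), 67), ((191.5, 245.9), 230)]
top yel [((286.8, 189.2), 80), ((300.0, 238.5), 11)]
 green [((306.6, 230.5), 134)]
 red [((288.3, 251.7), 15)] []
 blk [((341.1, 239.3), 73), ((267.1, 247.3), 207)]
```

View pics/crop.png

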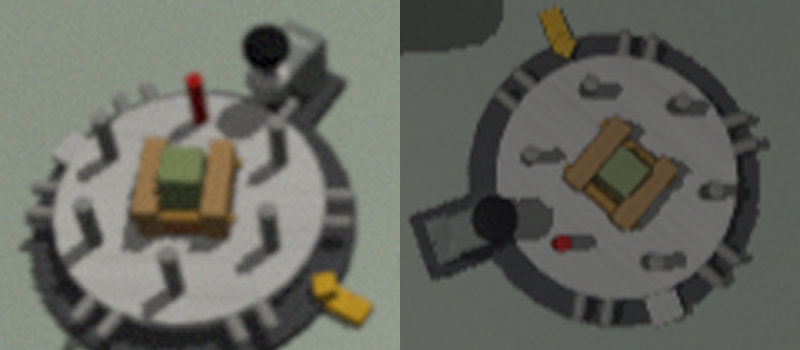

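```bash
cat > fit.py <<'E'
from h import *
from scipy.optimize import least_squares
F={n:imaging.grab_frame(n) for n in("scene","top")}
S=lambda u,v:(135+u/3.333,145+v/3.365); T=lambda u,v:(240+(u-400)/3.333,180+v/3.365)
P=lambda r,a,z:(r*np.cos(a),r*np.sin(a),z)
def model(q):
    x,y,th,ph=q
    loc=[P(.117,0,.012),(0,0,.077),P(.096,np.pi/2,.095)]+[P(.065,ph+k*np.pi/3,.078) for k in range(6)]
    c,s=np.cos(th),np.sin(th)
    return np.array([(x+c*a-s*b,y+s*a+c*b,z) for a,b,z in loc])
# pegs: red then anticlockwise from above
ob={'top':[(286.8,189.2),T(623,171),T(495,217)]+[T(*p) for p in[(563,242),(653,262),(710,190),(683,101),(590,80),(530,155)]],
'scene':[(236.6,233.4),S(182,160),S(265,46)]+[S(*p) for p in[(194,78),(101,121),(84,204),(167,256),(268,207),(278,128)]]}
def res(q):
    X=model(q);return np.concatenate([(proj(F[n],X)-np.array(ob[n])).ravel() for n in F])
x0=onz(F['top'],*ob['top'][1],.077)
d=onz(F['top'],*ob['top'][0],.012)-x0
r=least_squares(res,[x0[0],x0[1],np.arctan2(d[1],d[0]),2.1],loss='soft_l1')
print('axis',r.x[:2],'th deg',np.degrees(r.x[2]),'red angle in base',np.degrees(r.x[3]));print(r.fun.reshape(-1,9,2).round(1).tolist())
print(model(r.x).round(4).tolist())
for n,p,z in(('top',(325/1.5,255/1.5),.2),('top',(575/1.5,324/1.5),.028),('top',(452/1.5,226/1.5),.055)):print(onz(F[n],*p,z).round(3))
E
python3 fit.py
```

```text
axis [ 0.51936194 -0.05682392] th deg 18.71214280978779 red angle in base 118.86799682114986
[[[1.5, -0.3], [-0.4, -0.5], [0.1, -2.8], [-0.1, -1.0], [-0.5, -2.5], [-0.7, -1.5], [-0.2, -2.2], [-0.5, -0.6], [-0.7, -3.1]], [[0.2, -1.3], [0.0, -0.9], [-0.3, -0.6], [-0.2, -0.6], [0.9, -0.9], [1.9, -1.0], [0.0, -1.1], [0.4, -0.3], [0.3, -1.7]]]
[[0.6302, -0.0193, 0.012], [0.5194, -0.0568, 0.077], [0.4886, 0.0341, 0.095], [0.4714, -0.013, 0.078], [0.4574, -0.0765, 0.078], [0.5054, -0.1203, 0.078], [0.5673, -0.1007, 0.078], [0.5813, -0.0372, 0.078], [0.5333, 0.0067, 0.078]]
[0.639 0.139 0.2  ]
[ 0.553 -0.25   0.028]
[ 0.715 -0.054  0.055]
```

Call:
{"api": "send_rows", "payload": {
  "motion": [
    {"dp":[0.039,-0.038,0],"rot":[0,0,0.0175],"grip":0},
    {"dp":[0.039,-0.038,0],"rot":[0,0,0.0175],"grip":0},
    {"dp":[0.039,-0.038,0],"rot":[0,0,0.0175],"grip":0},
    {"dp":[0.039,-0.038,0],"rot":[0,0,0.0175],"grip":0},
    {"dp":[0.039,-0.038,0],"rot":[0,0,0.0175],"grip":0},
    {"dp":[0.039,-0.038,0],"rot":[0,0,0.0175],"grip":0},
    {"dp":[0.005,-0.05,0],"rot":[0,0,0.0175],"grip":0},
    {"dp":[0.005,-0.05,0],"rot":[0,0,0.0175],"grip":0},
    {"dp":[0.005,-0.05,0],"rot":[0,0,0.0175],"grip":0},
    {"dp":[0.005,-0.05,0],"rot":[0,0,0.0175],"grip":0},
    {"dp":[0.005,-0.05,0],"rot":[0,0,0.0175],"grip":0},
    {"dp":[0.005,-0.05,0],"rot":[0,0,0.0175],"grip":0},
    {"dp":[0.0335,-0.031,0],"rot":[0,0,0.0175],"grip":0},
    {"dp":[0.0335,-0.031,0],"rot":[0,0,0.0175],"grip":0},
    {"dp":[0.0335,-0.031,0],"rot":[0,0,0.0175],"grip":0},
    {"dp":[0.0335,-0.031,0],"rot":[0,0,0.0175],"grip":0}
  ]
}}

```text
clock: 2.3
tcp_pos: [0.5897, -0.0225, 0.1945]
orientation: [-2.202, -2.239, -0.009]
contact_force: [0.5, 1.3, 0.6]
grip_width: 0.0002
```

Call:
{"api": "send_rows", "payload": {
  "motion": [
    {"dp":[-0.003,0.012,-0.03],"rot":[0,0,0],"grip":0},
    {"dp":[-0.003,0.01,-0.03],"rot":[0,0,0],"grip":0},
    {"dp":[0,0,-0.03],"rot":[0,0,0],"grip":0},
    {"dp":[0,0,0],"rot":[0,0,0],"grip":0}
  ]
}}

```text
clock: 2.8
tcp_pos: [0.5867, -0.0046, 0.1028]
orientation: [2.208, 2.231, 0.011]
contact_force: [0.3, -0.2, 0.1]
grip_width: 0.0001
```

```bash
python3 - <<'E'
from h import *
print(get_obs()['tcp_pos'])
t=imaging.grab_frame('scene')['img'][130:280,110:290];w=imaging.grab_frame('top')['img'][160:310,230:380]
cv2.imwrite('pics/p4.png',np.hstack([cv2.resize(t,(420,350)),cv2.resize(w,(350,350))])[:,:,::-1])
E
```

```text
[ 0.58666398 -0.00464808  0.10282886]
```

View pics/p4.png

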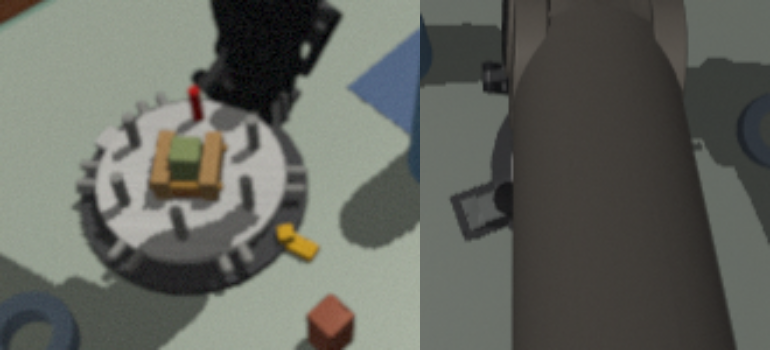

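Scene crop: the fingers hang over the far side of the table near (262,112), the red peg is still beside the knob. I'll check the TCP's projection against this.

```bash
python3 - <<'E'
from h import *
f=imaging.grab_frame('scene');p=get_obs()['tcp_pos']
for X in(p,[p[0],p[1],.05],[.5813,-.0372,.078],[.5333,.0067,.078]):
    u=proj(f,X)[0];print(u,((u-[110,130])*7/3).round())
E
```

```text
[229.49330386 191.84867258] [279. 144.]
[230.6594331  207.25210041] [282. 180.]
[214.90620742 205.88577643] [245. 177.]
[217.70326064 179.94632926] [251. 117.]
```

```bash
python3 - <<'E'
from h import *
f=imaging.grab_frame('scene')['img'][130:230,180:270];w=imaging.grab_frame('wrist')['img']
cv2.imwrite('pics/p5.png',np.hstack([cv2.resize(f,(360,400),interpolation=cv2.INTER_CUBIC),cv2.resize(w,(440,400))])[:,:,::-1])
E
```

```text
(no output)
```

View pics/p5.png

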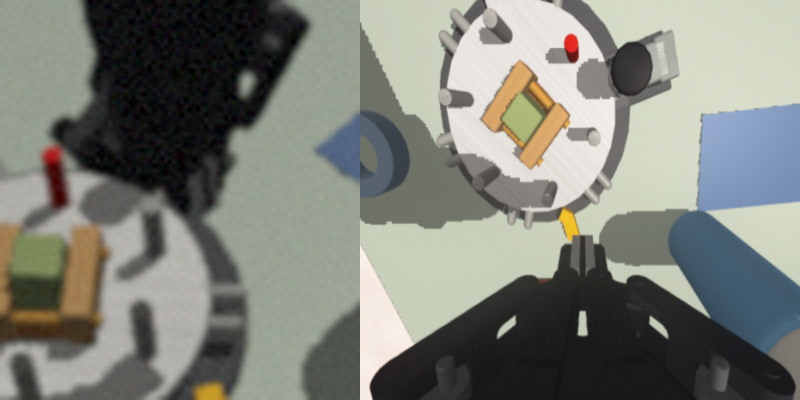

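```bash
python3 - <<'E'
from h import *
from scipy.optimize import least_squares
f=imaging.grab_frame('wrist');o=get_obs();p=np.array(o['tcp_pos'])
print('cam',-np.array(f['R']).T@f['t'],'tcp',p,'proj tcp',proj(f,p)*[440/512,400/384]+[360,0])
R=cv2.Rodrigues(np.array(o['orientation'],float))[0];print(R.round(3))
M=[[0.6302,-0.0193,0.012],[0.5194,-0.0568,0.077],[0.4886,0.0341,0.095],[0.4714,-0.013,0.078],[0.4574,-0.0765,0.078],[0.5054,-0.1203,0.078],[0.5673,-0.1007,0.078],[0.5813,-0.0372,0.078],[0.5333,0.0067,0.078]]
print((proj(f,M)*[440/512,400/384]+[360,0]).round(0).tolist())
I=lambda u,v:((u-360)*512/440,v*384/400)
for nm,u,v,z in(('knob',630,67,.095),('stone',524,112,.077),('red',572,40,.078),('p60',593,136,.078),('p0',549,188,.078),('tip',583,237,.1)):
    print(nm,onz(f,*I(u,v),z).round(4))
E
```

```text
cam [ 0.51480327 -0.007191    0.28589837] tcp [ 0.58956535 -0.00470845  0.10623016] proj tcp [[583.56466671 223.02303833]]
[[-0.01   1.     0.014]
 [ 1.     0.01   0.004]
 [ 0.004  0.014 -1.   ]]
[[571.0, 224.0], [524.0, 116.0], [636.0, 66.0], [575.0, 41.0], [493.0, 14.0], [447.0, 94.0], [480.0, 181.0], [549.0, 199.0], [597.0, 137.0]]
knob [0.489  0.0292 0.095 ]
stone [ 0.5168 -0.0568  0.077 ]
red [ 0.471  -0.0152  0.078 ]
p60 [0.5328 0.0032 0.078 ]
p0 [ 0.5725 -0.037   0.078 ]
tip [ 0.6032 -0.005   0.1   ]
```

```bash
python3 - <<'E'
from h import *
Z=[]
for i in range(4):
    s=imaging.grab_frame('scene')['img'] if i%2 else imaging.grab_frame('wrist')['img'];o=get_obs();Z.append(o['tcp_pos']);print(o['clock'],np.round(o['tcp_pos'],4),np.round(o['contact_force'],2))
    if i%2: a=s
    else: b=s
a=a[150:210,205:265];b=b[205:265,225:295]
cv2.imwrite('pics/p6.png',np.hstack([cv2.resize(a,(400,400),interpolation=cv2.INTER_CUBIC),cv2.resize(b,(400,343),interpolation=cv2.INTER_CUBIC)[:343].copy() if 0 else cv2.copyMakeBorder(cv2.resize(b,(400,343),interpolation=cv2.INTER_CUBIC),0,57,0,0,0)])[:,:,::-1])
E
```

```text
3.15 [ 0.5894 -0.0047  0.106 ] [-0.62  0.18  0.13]
3.2 [ 0.5892 -0.0046  0.1058] [ 1.07 -0.54  0.08]
3.25 [ 0.589  -0.0047  0.1056] [ 0.12  0.61 -0.39]
3.3 [ 0.5889 -0.0047  0.1054] [ 0.25  0.4  -0.89]
```

View pics/p6.png

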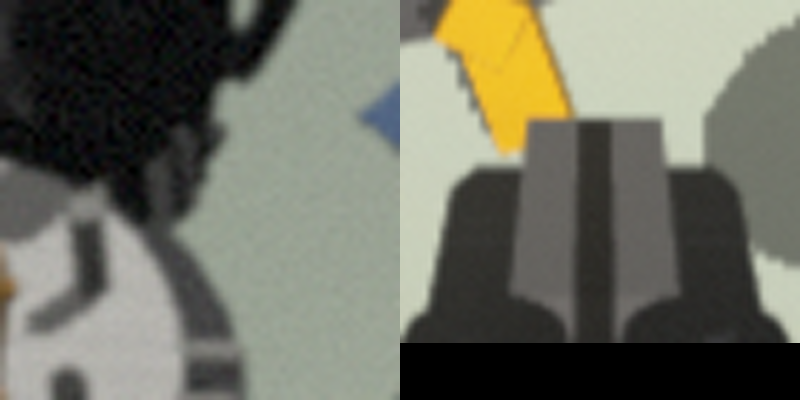

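```bash
python3 - <<'E'
from h import *
s=imaging.grab_frame('scene');w=imaging.grab_frame('wrist');p=np.array(get_obs()['tcp_pos'])
def tri(a,b):
    (c1,d1),(c2,d2)=a,b
    t=np.linalg.lstsq(np.c_[d1,-d2],c2-c1,rcond=None)[0];return c1+d1*t[0],c2+d2*t[1]
print('tcp',p,w['fx'],w['D'])
for v in(183,185,187):print([x.round(4) for x in tri(ray(s,231.2,v),ray(w,259.1,226))])
c,d=ray(w,259.1,226);print('wrist ray at x=tcp-.011, tcp:',[ (c+d*((p[0]-k-c[0])/d[0])).round(4) for k in(.011,0)])
c,d=ray(s,231.2,185);print('scene ray',[ (c+d*((p[0]-k-c[0])/d[0])).round(4) for k in(.011,0,-.011)])
for q in(527,662): c,d=ray(w,225+(q-400)/5.714,226);print((c+d*((p[0]-.005-c[0])/d[0])).round(4))
E
```

```text
tcp [ 0.58872863 -0.00464298  0.10510073] 268.07996063644606 [0.01356345 0.         0.         0.         0.        ]
[array([0.5894, 0.0009, 0.1304]), array([ 0.5869, -0.0055,  0.1291])]
[array([ 5.907e-01, -4.000e-04,  1.263e-01]), array([ 0.5886, -0.0055,  0.1253])]
[array([ 0.5919, -0.0016,  0.1221]), array([ 0.5904, -0.0054,  0.1214])]
wrist ray at x=tcp-.011, tcp: [array([ 0.5777, -0.0057,  0.1487]), array([ 0.5887, -0.0055,  0.1251])]
scene ray [array([0.5777, 0.0089, 0.1045]), array([0.5887, 0.001 , 0.123 ]), array([ 0.5997, -0.0068,  0.1415])]
[ 0.5837 -0.0128  0.136 ]
[0.5837 0.0016 0.1357]
```

Call:
{"api": "send_rows", "payload": {
  "motion": [
    {"dp":[-0.005,0.003,-0.025],"rot":[0,0,0],"grip":0},
    {"dp":[0,0,-0.02],"rot":[0,0,0],"grip":0},
    {"dp":[0,0,-0.01],"rot":[0,0,0],"grip":0},
    {"dp":[0,0,-0.004],"rot":[0,0,0],"grip":0},
    {"dp":[0,0,0],"rot":[0,0,0],"grip":0}
  ]
}}

```text
clock: 4.03
tcp_pos: [0.5849, -0.0015, 0.0458]
orientation: [2.205, 2.227, 0.021]
contact_force: [0.1, -0.2, 0.9]
grip_width: 0.0005
```

Call:
{"api": "send_rows", "payload": {
  "motion": [
    {"dp":[0,-0.006,-0.003],"rot":[0,0,0],"grip":0},
    {"dp":[0,-0.006,0],"rot":[0,0,0],"grip":0},
    {"dp":[0,-0.006,0],"rot":[0,0,0],"grip":0},
    {"dp":[0,-0.006,0],"rot":[0,0,0],"grip":0}
  ]
}}

```text
clock: 4.53
tcp_pos: [0.5861, -0.0273, 0.0442]
orientation: [2.204, 2.226, 0.024]
contact_force: [1.1, 0.5, 0.4]
grip_width: -0.0003
```

Call:
{"api": "send_rows", "payload": {
  "motion": [
    {"dp":[0,-0.006,-0.002],"rot":[0,0,0],"grip":0},
    {"dp":[0,-0.006,0],"rot":[0,0,0],"grip":0}
  ]
}}

```text
clock: 4.78
tcp_pos: [0.5861, -0.0404, 0.0422]
orientation: [2.204, 2.225, 0.024]
contact_force: [0.4, 0.6, -0.6]
grip_width: -0.0001
```

```bash
python3 - <<'E'
from h import *
w=imaging.grab_frame('wrist')['img'];s=imaging.grab_frame('scene')['img'][140:260,150:270]
cv2.imwrite('pics/p7.png',np.hstack([cv2.resize(s,(400,400),interpolation=cv2.INTER_CUBIC),cv2.resize(w,(400,400))])[:,:,::-1])
o=get_obs();print(o['tcp_pos'],o['contact_force'])
E
```

```text
[ 0.5862073  -0.04114733  0.04234669] [ 1.03224974 -0.21785897  0.53061623]
```

View pics/p7.png

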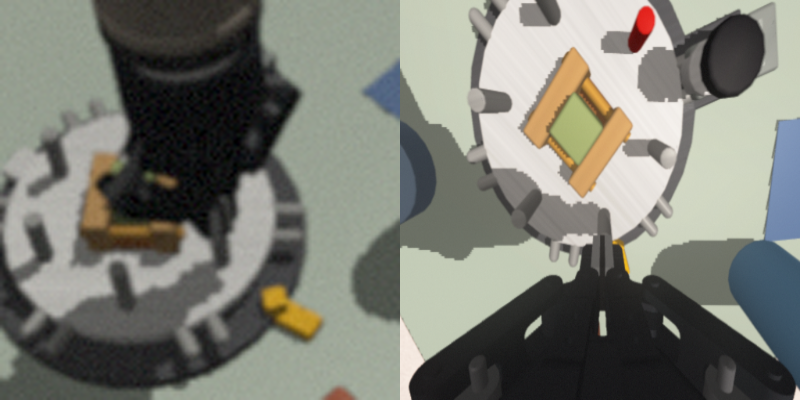

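The wrist view shows a peg lined up with the fingertips at about (603,225), and it isn't clear whether they touch. I'll compute the table angle from the wrist view.

```bash
cat > ang.py <<'E'
from h import *
import sys
f=imaging.grab_frame('wrist');o=get_obs()
A=np.array([.5194,-.0568])
I=lambda u,v:((u-400)*512/400,v*384/400)
print(o['clock'],'tcp',np.round(o['tcp_pos'],4),'F',np.round(o['contact_force'],1))
def pa(u,v,z=.078):
    X=onz(f,u,v,z)[:2]-A;return np.round(X+A,4),'r',round(float(np.hypot(*X)),4),'base ang',round(float(np.degrees(np.arctan2(X[1],X[0]))-18.7),1)
for b in blobs(f['img'],(0,150,120),(6,255,255)):print('red',b,pa(b[0][0],b[0][1]))
E
cat > tmp.py <<'E'
from ang import *
for nm,u,v in(('p60',666,157),('p180',474,100),('p240',517,212),('tip?',603,215)):print(nm,pa(*I(u,v)))
print('knob',pa(*I(733,55),.095),'stone',pa(*I(577,125),.077))
w=f['img'][190:250,225:295];s=imaging.grab_frame('scene')['img'][180:230,190:240]
cv2.imwrite('pics/p8.png',np.hstack([cv2.resize(w,(400,343),interpolation=cv2.INTER_CUBIC),cv2.resize(s,(343,343),interpolation=cv2.INTER_CUBIC)])[:,:,::-1])
E
python3 tmp.py
```

```text
4.925 tcp [ 0.5863 -0.0405  0.0423] F [ 0.9 -0.2 -0.2]
red ([316.6, 19.3], [305, 6, 24, 27, 507]) (array([ 0.4728, -0.0163]), 'r', 0.0617, 'base ang', 120.3)
p60 (array([0.5339, 0.0012]), 'r', 0.0597, 'base ang', 57.2)
p180 (array([ 0.5075, -0.1253]), 'r', 0.0695, 'base ang', -118.5)
p240 (array([ 0.5649, -0.1045]), 'r', 0.066, 'base ang', -65.0)
tip? (array([ 0.5662, -0.0418]), 'r', 0.0492, 'base ang', -1.0)
knob (array([0.4894, 0.0278]), 'r', 0.0897, 'base ang', 90.8) stone (array([ 0.5185, -0.0597]), 'r', 0.003, 'base ang', -126.4)
```

View pics/p8.png

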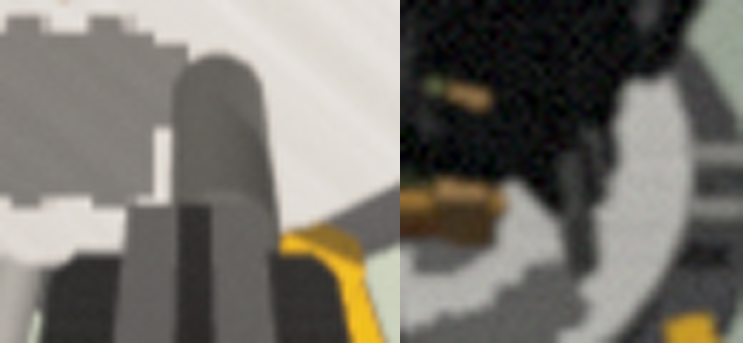

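The table hasn't moved (red at 120°). In the wrist view the fingertips sit just over the top of the peg. The near-edge rays put the real fingertips roughly 36–44 mm above the reported TCP, so I'll lift, back off, and push lower with force checks.

Call:
{"api": "send_rows", "payload": {
  "motion": [
    {"dp":[-0.002,0,0.02],"rot":[0,0,0],"grip":0},
    {"dp":[0,0.02,0],"rot":[0,0,0],"grip":0},
    {"dp":[0,0.02,0],"rot":[0,0,0],"grip":0},
    {"dp":[0,0,-0.02],"rot":[0,0,0],"grip":0},
    {"dp":[0,0,-0.012],"rot":[0,0,0],"grip":0},
    {"dp":[0,0,-0.004],"rot":[0,0,0],"grip":0},
    {"dp":[0,0,0],"rot":[0,0,0],"grip":0}
  ]
}}

```text
clock: 5.85
tcp_pos: [0.5855, 0.01, 0.0289]
orientation: [2.198, 2.232, 0.033]
contact_force: [-0.1, 0.2, 0.1]
grip_width: 0.0002
```

Call:
{"api": "send_rows", "payload": {
  "motion": [
    {"dp":[-0.001,-0.008,-0.005],"rot":[0,0,0],"grip":0},
    {"dp":[0,-0.008,0],"rot":[0,0,0],"grip":0},
    {"dp":[0,-0.008,0],"rot":[0,0,0],"grip":0},
    {"dp":[0,-0.006,0],"rot":[0,0,0],"grip":0},
    {"dp":[0,-0.006,0],"rot":[0,0,0],"grip":0}
  ]
}}

```text
clock: 6.48
tcp_pos: [0.5872, -0.0252, 0.0249]
orientation: [2.196, 2.232, 0.043]
contact_force: [4.4, 7.2, -4.5]
grip_width: 0.0003
```

```bash
python3 ang.py
```

```text
6.525 tcp [ 0.5872 -0.026   0.025 ] F [ 1.9  4.7 -1.7]
red ([299.2, 17.9], [285, 2, 28, 32, 647]) (array([ 0.4775, -0.0122]), 'r', 0.0611, 'base ang', 114.5)
```

Call:
{"api": "send_rows", "payload": {
  "motion": [
    {"dp":[-0.001,-0.007,0],"rot":[0,0,0],"grip":0},
    {"dp":[-0.001,-0.007,0],"rot":[0,0,0],"grip":0},
    {"dp":[-0.001,-0.007,0],"rot":[0,0,0],"grip":0}
  ]
}}

```text
clock: 6.9
tcp_pos: [0.5891, -0.0356, 0.0254]
orientation: [2.189, 2.243, 0.064]
contact_force: [4.6, 11.0, -5.0]
grip_width: -0.0001
```

```bash
python3 ang.py
```

```text
6.95 tcp [ 0.5891 -0.0364  0.0255] F [ 4.1  8.2 -3.3]
red ([343.1, 38.9], [329, 24, 29, 31, 646]) (array([ 0.486 , -0.0054]), 'r', 0.0613, 'base ang', 104.3)
```

Call:
{"api": "send_rows", "payload": {
  "motion": [
    {"dp":[-0.003,-0.009,0],"rot":[-0.01,0.01,0],"grip":0},
    {"dp":[-0.003,-0.009,0],"rot":[-0.01,0.01,0],"grip":0},
    {"dp":[-0.002,-0.009,0],"rot":[-0.01,0.005,0],"grip":0}
  ]
}}

```text
clock: 7.32
tcp_pos: [0.5865, -0.0492, 0.0259]
orientation: [2.177, 2.256, 0.026]
contact_force: [2.2, 4.2, -2.0]
grip_width: 0.0002
```

```bash
python3 ang.py
```

```text
7.375 tcp [ 0.5862 -0.0509  0.026 ] F [ 1.2  2.  -1.1]
red ([381.5, 74.9], [368, 61, 28, 29, 598]) (array([ 4.969e-01, -1.000e-04]), 'r', 0.061, 'base ang', 92.9)
```

Call:
{"api": "send_rows", "payload": {
  "motion": [
    {"dp":[-0.001,-0.008,0],"rot":[0,0,0],"grip":0},
    {"dp":[0,-0.008,0],"rot":[0,0,0],"grip":0},
    {"dp":[0,-0.006,0],"rot":[0,0,0],"grip":0},
    {"dp":[0,0,0],"rot":[0,0,0],"grip":0}
  ]
}}

```text
clock: 7.88
tcp_pos: [0.5843, -0.0774, 0.0262]
orientation: [2.181, 2.251, 0.022]
contact_force: [0.4, -0.4, -0.1]
grip_width: 0.0001
```

```bash
python3 ang.py
```

```text
7.925 tcp [ 0.5843 -0.0771  0.0262] F [-0.4 -0.4 -0.1]
red ([410.2, 139.2], [405, 137, 11, 6, 24]) (array([ 0.5222, -0.0094]), 'r', 0.0475, 'base ang', 67.9)
red ([435.9, 152.8], [425, 141, 24, 24, 429]) (array([0.5283, 0.004 ]), 'r', 0.0615, 'base ang', 63.0)
```

Call:
{"api": "send_rows", "payload": {
  "motion": [
    {"dp":[0,0,0.02],"rot":[0,0,0],"grip":0},
    {"dp":[0,0,0.014],"rot":[0,0,0],"grip":0},
    {"dp":[0,0.028,0],"rot":[0,0,0],"grip":0},
    {"dp":[0,0.028,0],"rot":[0,0,0],"grip":0},
    {"dp":[0,0.028,0],"rot":[0,0,0],"grip":0},
    {"dp":[0,0,0],"rot":[0,0,0],"grip":0},
    {"dp":[0,0,-0.016],"rot":[0,0,0],"grip":0},
    {"dp":[0,0,-0.012],"rot":[0,0,0],"grip":0},
    {"dp":[0,0,-0.004],"rot":[0,0,0],"grip":0},
    {"dp":[0,0,0],"rot":[0,0,0],"grip":0}
  ]
}}

```text
clock: 9.18
tcp_pos: [0.5835, 0.0055, 0.0274]
orientation: [2.185, 2.246, 0.019]
contact_force: [0.8, 0.5, -0.2]
grip_width: 0.0002
```

```bash
python3 ang.py
```

```text
9.225 tcp [0.5836 0.0055 0.0277] F [-0.  -0.1 -0.3]
red ([261.9, 155.1], [251, 141, 22, 27, 424]) (array([0.5314, 0.0044]), 'r', 0.0624, 'base ang', 60.3)
```

Call:
{"api": "send_rows", "payload": {
  "motion": [
    {"dp":[0,-0.008,-0.003],"rot":[0,0,0],"grip":0},
    {"dp":[0,-0.008,0],"rot":[0,0,0],"grip":0},
    {"dp":[0,-0.007,0],"rot":[0,0,0],"grip":0},
    {"dp":[0,-0.006,0],"rot":[0,0,0],"grip":0},
    {"dp":[-0.001,-0.007,0],"rot":[0,0,0],"grip":0},
    {"dp":[-0.001,-0.007,0],"rot":[0,0,0],"grip":0},
    {"dp":[-0.001,-0.007,0],"rot":[0,0,0],"grip":0},
    {"dp":[-0.003,-0.009,0],"rot":[-0.01,0.01,0],"grip":0},
    {"dp":[-0.003,-0.009,0],"rot":[-0.01,0.01,0],"grip":0},
    {"dp":[-0.002,-0.009,0],"rot":[-0.01,0.005,0],"grip":0}
  ]
}}

```text
clock: 10.48
tcp_pos: [0.5861, -0.0455, 0.0269]
orientation: [2.161, 2.271, 0.015]
contact_force: [3.5, 9.0, -4.2]
grip_width: -0.0
```

```bash
python3 ang.py
```

```text
10.525 tcp [ 0.5859 -0.0466  0.027 ] F [ 2.5  6.5 -3.3]
red ([339.2, 203.8], [329, 193, 22, 22, 358]) (array([ 0.5571, -0.0069]), 'r', 0.0625, 'base ang', 34.2)
```

Call:
{"api": "send_rows", "payload": {
  "motion": [
    {"dp":[-0.001,-0.009,0],"rot":[0,0,0],"grip":0},
    {"dp":[-0.001,-0.009,0],"rot":[0,0,0],"grip":0},
    {"dp":[0,-0.007,0],"rot":[0,0,0],"grip":0},
    {"dp":[0,0,0],"rot":[0,0,0],"grip":0}
  ]
}}

```text
clock: 11.02
tcp_pos: [0.5843, -0.0721, 0.0273]
orientation: [2.161, 2.271, 0.016]
contact_force: [0.3, 0.4, -0.8]
grip_width: -0.0002
```

```bash
python3 ang.py; python3 -c "
from h import *
f=imaging.grab_frame('scene');print(blobs(f['img'],(0,150,70),(6,255,255),5));print(proj(f,[.5813,-.0372,.078]))"
```

```text
11.075 tcp [ 0.5842 -0.0716  0.0273] F [-0.1  0.4  1.2]
red ([336.1, 242.3], [326, 229, 21, 25, 362]) (array([ 0.5773, -0.032 ]), 'r', 0.063, 'base ang', 4.5)
[([433.1, 201.8], [421, 192, 25, 21, 396]), ([216.5, 206.1], [215, 203, 4, 10, 22])]
[[214.90620742 205.88577643]]
```

Call:
{"api": "send_rows", "payload": {
  "motion": [
    {"dp":[0,0,0.02],"rot":[0,0,0],"grip":0},
    {"dp":[0,0,0.014],"rot":[0,0,0],"grip":0},
    {"dp":[0,0.026,0],"rot":[0,0,0],"grip":0},
    {"dp":[0,0.026,0],"rot":[0,0,0],"grip":0},
    {"dp":[0,0.026,0],"rot":[0,0,0],"grip":0},
    {"dp":[0,0,0],"rot":[0,0,0],"grip":0},
    {"dp":[0,0,-0.016],"rot":[0,0,0],"grip":0},
    {"dp":[0,0,-0.012],"rot":[0,0,0],"grip":0},
    {"dp":[0,0,-0.004],"rot":[0,0,0],"grip":0},
    {"dp":[0,0,0],"rot":[0,0,0],"grip":0}
  ]
}}

```text
clock: 12.38
tcp_pos: [0.5834, 0.0061, 0.0284]
orientation: [2.164, 2.268, 0.014]
contact_force: [0.7, -0.2, 0.3]
grip_width: 0.0002
```

```bash
python3 ang.py; python3 -c "
from h import *
f=imaging.grab_frame('scene');print(blobs(f['img'],(0,150,70),(6,255,255),5))"
```

```text
12.425 tcp [0.5835 0.0061 0.0287] F [-1.3 -0.5 -0.1]
red ([182.0, 236.7], [171, 207, 26, 45, 375]) (array([ 0.5778, -0.0365]), 'r', 0.0618, 'base ang', 0.5)
[([433.1, 201.9], [421, 192, 25, 21, 387]), ([215.3, 207.4], [214, 206, 4, 4, 11])]
```

Red now rests at the pointer (0.5°). Third click next.

Call:
{"api": "send_rows", "payload": {
  "motion": [
    {"dp":[0,-0.008,-0.003],"rot":[0,0,0],"grip":0},
    {"dp":[0,-0.008,0],"rot":[0,0,0],"grip":0},
    {"dp":[0,-0.007,0],"rot":[0,0,0],"grip":0},
    {"dp":[0,-0.006,0],"rot":[0,0,0],"grip":0},
    {"dp":[-0.001,-0.007,0],"rot":[0,0,0],"grip":0},
    {"dp":[-0.001,-0.007,0],"rot":[0,0,0],"grip":0},
    {"dp":[-0.001,-0.007,0],"rot":[0,0,0],"grip":0},
    {"dp":[-0.003,-0.009,0],"rot":[-0.01,0.01,0],"grip":0},
    {"dp":[-0.003,-0.009,0],"rot":[-0.01,0.01,0],"grip":0},
    {"dp":[-0.002,-0.009,0],"rot":[-0.01,0.005,0],"grip":0},
    {"dp":[-0.001,-0.009,0],"rot":[0,0,0],"grip":0},
    {"dp":[-0.001,-0.009,0],"rot":[0,0,0],"grip":0},
    {"dp":[0,-0.007,0],"rot":[0,0,0],"grip":0},
    {"dp":[0,0,0],"rot":[0,0,0],"grip":0}
  ]
}}

```text
clock: 14.22
tcp_pos: [0.585, -0.0692, 0.0294]
orientation: [2.138, 2.295, 0.014]
contact_force: [0.4, -0.1, 1.7]
grip_width: 0.0001
```

```bash
python3 ang.py; python3 -c "
from h import *
f=imaging.grab_frame('scene');print(blobs(f['img'],(0,150,70),(6,255,255),5),proj(f,[.5673,-.1007,.078]))"
```

```text
14.275 tcp [ 0.585  -0.0688  0.0294] F [ 0.3 -0.6 -0.7]
red ([227.9, 201.9], [224, 197, 8, 11, 51]) (array([ 0.5592, -0.0883]), 'r', 0.0507, 'base ang', -57.0)
red ([214.5, 228.0], [206, 219, 19, 18, 260]) (array([ 0.5745, -0.0949]), 'r', 0.067, 'base ang', -53.3)
[([433.2, 201.8], [421, 192, 25, 21, 390]), ([189.3, 221.6], [188, 220, 4, 4, 9])] [[184.87630153 218.8625174 ]]
```

Call:
{"api": "send_rows", "payload": {
  "motion": [
    {"dp":[0,-0.004,-0.001],"rot":[0,0,-0.03],"grip":0},
    {"dp":[0,0,0],"rot":[0,0,-0.03],"grip":0}
  ]
}}

```text
clock: 14.58
tcp_pos: [0.585, -0.0724, 0.0282]
orientation: [2.209, 2.227, 0.014]
contact_force: [0.2, 0.7, -0.1]
grip_width: -0.0002
```

```bash
python3 ang.py; python3 -c "
from h import *
f=imaging.grab_frame('scene');print(blobs(f['img'],(0,150,70),(6,255,255),5),proj(f,[.5673,-.1007,.078]))"
```

```text
14.625 tcp [ 0.5851 -0.0719  0.0282] F [0.1 0.5 0.4]
red ([211.8, 215.6], [198, 193, 28, 40, 488]) (array([ 0.5654, -0.0982]), 'r', 0.0619, 'base ang', -60.7)
[([433.0, 201.9], [421, 192, 25, 21, 390]), ([186.0, 221.8], [185, 220, 4, 4, 10])] [[184.87630153 218.8625174 ]]
```

Call:
{"api": "send_rows", "payload": {
  "motion": [
    {"dp":[0,0,0.02],"rot":[0,0,0],"grip":0},
    {"dp":[0,0,0.014],"rot":[0,0,0],"grip":0},
    {"dp":[0,0.026,0],"rot":[0,0,0],"grip":0},
    {"dp":[0,0.026,0],"rot":[0,0,0],"grip":0},
    {"dp":[0,0.026,0],"rot":[0,0,0],"grip":0},
    {"dp":[0,0,0],"rot":[0,0,0],"grip":0},
    {"dp":[0,0,-0.016],"rot":[0,0,0],"grip":0},
    {"dp":[0,0,-0.013],"rot":[0,0,0],"grip":0},
    {"dp":[0,0,-0.005],"rot":[0,0,0],"grip":0},
    {"dp":[0,0,0],"rot":[0,0,0],"grip":0}
  ]
}}

```text
clock: 15.92
tcp_pos: [0.5843, 0.0051, 0.0273]
orientation: [2.211, 2.224, 0.012]
contact_force: [-0.7, -0.5, 0.1]
grip_width: 0.0002
```

```bash
python3 ang.py; python3 -c "
from h import *
f=imaging.grab_frame('scene');print(blobs(f['img'],(0,150,70),(6,255,255),5))"
```

```text
15.975 tcp [0.5844 0.005  0.0276] F [0.3 0.6 0.5]
red ([57.4, 225.1], [48, 216, 20, 19, 296]) (array([ 0.57 , -0.101]), 'r', 0.0672, 'base ang', -59.8)
[([433.0, 201.9], [421, 192, 25, 21, 398]), ([185.9, 221.8], [185, 220, 3, 5, 8])]
```

Red rests at −60°. Fourth click.

Call:
{"api": "send_rows", "payload": {
  "motion": [
    {"dp":[0,-0.008,-0.003],"rot":[0,0,0],"grip":0},
    {"dp":[0,-0.008,0],"rot":[0,0,0],"grip":0},
    {"dp":[0,-0.007,0],"rot":[0,0,0],"grip":0},
    {"dp":[0,-0.006,0],"rot":[0,0,0],"grip":0},
    {"dp":[-0.001,-0.007,0],"rot":[0,0,0],"grip":0},
    {"dp":[-0.001,-0.007,0],"rot":[0,0,0],"grip":0},
    {"dp":[-0.001,-0.007,0],"rot":[0,0,0],"grip":0},
    {"dp":[-0.003,-0.009,0],"rot":[-0.01,0.01,0],"grip":0},
    {"dp":[-0.003,-0.009,0],"rot":[-0.01,0.01,0],"grip":0},
    {"dp":[-0.002,-0.009,0],"rot":[-0.01,0.005,0],"grip":0},
    {"dp":[-0.001,-0.009,0],"rot":[0,0,0],"grip":0},
    {"dp":[-0.001,-0.009,0],"rot":[0,0,0],"grip":0},
    {"dp":[0,-0.008,0],"rot":[0,0,0],"grip":0},
    {"dp":[0,0,0],"rot":[0,0,0],"grip":0},
    {"dp":[0,0,0],"rot":[0,0,0],"grip":0},
    {"dp":[0,0,0],"rot":[0,0,0],"grip":0}
  ]
}}

```text
clock: 18.02
tcp_pos: [0.5865, -0.0713, 0.0275]
orientation: [2.186, 2.25, 0.013]
contact_force: [0.6, 0.0, -0.1]
grip_width: 0.0004
```

```bash
python3 ang.py; python3 -c "
from h import *
f=imaging.grab_frame('scene');print(blobs(f['img'],(0,130,50),(6,255,255),5),proj(f,[.5054,-.1203,.078]))"
```

```text
18.075 tcp [ 0.5865 -0.0712  0.0275] F [-0.2  0.7 -1.5]
red ([161.2, 100.3], [139, 88, 48, 25, 878]) (array([ 0.5109, -0.1192]), 'r', 0.063, 'base ang', -116.4)
[([433.0, 201.7], [421, 191, 25, 22, 398]), ([161.1, 210.8], [158, 205, 7, 15, 47]), ([245.8, 276.0], [243, 273, 6, 7, 9]), ([251.6, 278.7], [250, 277, 4, 4, 7])] [[159.4966745  204.09245566]]
```

Call:
{"api": "send_rows", "payload": {
  "motion": [
    {"dp":[0,0,0.03],"rot":[0,0,0],"grip":0},
    {"dp":[0,0,0.03],"rot":[0,0,0],"grip":0},
    {"dp":[0,0,0.02],"rot":[0,0,0],"grip":0},
    {"dp":[-0.033,0.034,0],"rot":[0,0,0],"grip":0},
    {"dp":[-0.033,0.034,0],"rot":[0,0,0],"grip":0},
    {"dp":[-0.03,0.033,0],"rot":[0,0,0],"grip":0},
    {"dp":[0,0,0],"rot":[0,0,0],"grip":0},
    {"dp":[0,0,0],"rot":[0,0,0],"grip":0}
  ]
}}

```text
clock: 19.12
tcp_pos: [0.4884, 0.0337, 0.1104]
orientation: [2.182, 2.252, 0.016]
contact_force: [-0.3, -0.4, 0.4]
grip_width: 0.0
```

```bash
cat > tmp2.py <<'E'
from ang import *
s=imaging.grab_frame('scene');t=imaging.grab_frame('top')
print('scene',blobs(s['img'],(0,150,60),(6,255,255),5),'top',blobs(t['img'],(0,150,60),(6,255,255),5))
for b in blobs(t['img'][180:285,240:360],(0,150,60),(6,255,255),5): print(onz(t,b[0][0]+240,b[0][1]+180,.078), 'model -120',[.5054,-.1203])
w=f['img'];a=s['img'][130:210,175:265]
cv2.imwrite('pics/p9.png',np.hstack([cv2.resize(w,(430,360)),cv2.resize(a,(370,360),interpolation=cv2.INTER_CUBIC)])[:,:,::-1])
E
python3 tmp2.py
```

```text
19.175 tcp [0.4883 0.0337 0.1103] F [-0.3 -0.1  0.5]
red ([73.6, 216.3], [69, 211, 11, 12, 78]) (array([ 0.5084, -0.1237]), 'r', 0.0678, 'base ang', -118.1)
scene [([433.0, 201.8], [421, 192, 25, 21, 393]), ([160.2, 208.9], [158, 206, 6, 8, 24]), ([162.8, 216.0], [161, 213, 4, 6, 10])] top [([138.6, 104.2], [128, 94, 22, 21, 351]), ([335.1, 235.1], [334, 234, 3, 3, 8])]
[ 0.5062393  -0.12081722  0.078     ] model -120 [0.5054, -0.1203]
```

View pics/p9.png

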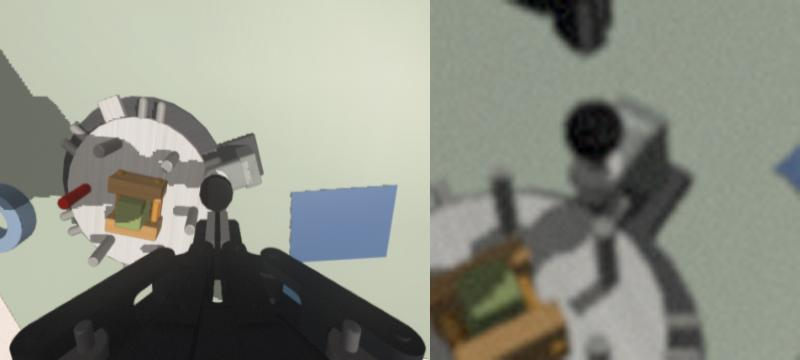

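Call:
{"api": "send_rows", "payload": {
  "motion": [
    {"dp":[0,-0.001,-0.014],"rot":[0,0,0],"grip":0},
    {"dp":[0,0,-0.014],"rot":[0,0,0],"grip":0},
    {"dp":[0,0,-0.01],"rot":[0,0,0],"grip":0},
    {"dp":[0,0,-0.005],"rot":[0,0,0],"grip":0},
    {"dp":[0,0,0],"rot":[0,0,0],"grip":0}
  ]
}}

```text
clock: 19.9
tcp_pos: [0.4886, 0.0299, 0.0627]
orientation: [2.188, 2.247, 0.012]
contact_force: [1.2, -0.2, 0.5]
grip_width: -0.0001
```

Call:
{"api": "send_rows", "payload": {
  "motion": [
    {"dp":[0,0,-0.002],"rot":[0,0,0],"grip":0},
    {"dp":[0,0,-0.002],"rot":[0,0,0],"grip":0},
    {"dp":[0,0,-0.002],"rot":[0,0,0],"grip":0}
  ]
}}

```text
clock: 20.27
tcp_pos: [0.4894, 0.0302, 0.0572]
orientation: [2.187, 2.247, 0.014]
contact_force: [-0.4, 0.0, -0.5]
grip_width: -0.0002
```

Call:
{"api": "send_rows", "payload": {
  "motion": [
    {"dp":[-0.0005,0,-0.002],"rot":[0,0,0],"grip":0},
    {"dp":[0,0,-0.002],"rot":[0,0,0],"grip":0}
  ]
}}

```text
clock: 20.52
tcp_pos: [0.4895, 0.0302, 0.0535]
orientation: [2.187, 2.246, 0.016]
contact_force: [-0.4, -0.9, 2.7]
grip_width: -0.0002
```

Call:
{"api": "send_rows", "payload": {
  "motion": [
    {"dp":[0,0,-0.002],"rot":[0,0,0],"grip":0},
    {"dp":[0,0,-0.002],"rot":[0,0,0],"grip":0}
  ]
}}

```text
clock: 20.78
tcp_pos: [0.4894, 0.0302, 0.0493]
orientation: [2.187, 2.246, 0.016]
contact_force: [-0.7, -0.2, 2.1]
grip_width: -0.0001
```

Call:
{"api": "send_rows", "payload": {
  "motion": [
    {"dp":[0,0,-0.0015],"rot":[0,0,0],"grip":0},
    {"dp":[0,0,-0.0015],"rot":[0,0,0],"grip":0}
  ]
}}

```text
clock: 21.02
tcp_pos: [0.4894, 0.0302, 0.0461]
orientation: [2.187, 2.246, 0.016]
contact_force: [-0.4, -0.9, 2.2]
grip_width: -0.0
```

Call:
{"api": "send_rows", "payload": {
  "motion": [
    {"dp":[0,0,-0.0007],"rot":[0,0,0],"grip":0},
    {"dp":[0,0,-0.0007],"rot":[0,0,0],"grip":0}
  ]
}}

```text
clock: 21.28
tcp_pos: [0.4894, 0.0302, 0.0445]
orientation: [2.187, 2.246, 0.016]
contact_force: [-0.6, -0.1, 1.8]
grip_width: 0.0
```

Call:
{"api": "send_rows", "payload": {
  "motion": [
    {"dp":[0,0,-0.0007],"rot":[0,0,0],"grip":0},
    {"dp":[0,0,-0.0007],"rot":[0,0,0],"grip":0}
  ]
}}

```text
clock: 21.52
tcp_pos: [0.4894, 0.0302, 0.043]
orientation: [2.187, 2.246, 0.016]
contact_force: [0.3, 0.6, 1.9]
grip_width: 0.0002
```

Call:
{"api": "send_rows", "payload": {
  "motion": [
    {"dp":[0,0,-0.0007],"rot":[0,0,0],"grip":0},
    {"dp":[0,0,-0.0007],"rot":[0,0,0],"grip":0}
  ]
}}

```text
clock: 21.78
tcp_pos: [0.4895, 0.0302, 0.0417]
orientation: [2.187, 2.246, 0.016]
contact_force: [-1.4, 0.3, 6.0]
grip_width: 0.0001
```

Call:
{"api": "send_rows", "payload": {
  "motion": [
    {"dp":[0,0,-0.0006],"rot":[0,0,0],"grip":0}
  ]
}}

```text
clock: 21.9
tcp_pos: [0.4895, 0.0302, 0.0413]
orientation: [2.187, 2.246, 0.016]
contact_force: [-2.4, -0.0, 6.9]
grip_width: -0.0001
```

Call:
{"api": "send_rows", "payload": {
  "motion": [
    {"dp":[0,0,-0.0008],"rot":[0,0,0],"grip":0}
  ]
}}

```text
clock: 22.02
tcp_pos: [0.4895, 0.0302, 0.0408]
orientation: [2.187, 2.246, 0.016]
contact_force: [-2.0, -0.1, 9.1]
grip_width: -0.0002
```

Call:
{"api": "send_rows", "payload": {
  "motion": [
    {"dp":[0,0,-0.0009],"rot":[0,0,0],"grip":0}
  ]
}}

```text
clock: 22.15
tcp_pos: [0.4895, 0.0302, 0.0404]
orientation: [2.187, 2.246, 0.016]
contact_force: [-2.1, -0.5, 11.3]
grip_width: -0.0
```

Call:
{"api": "send_rows", "payload": {
  "motion": [
    {"dp":[0,0,-0.0008],"rot":[0,0,0],"grip":0}
  ]
}}

```text
clock: 22.28
tcp_pos: [0.4895, 0.0302, 0.0402]
orientation: [2.188, 2.246, 0.017]
contact_force: [-4.6, -0.5, 12.4]
grip_width: 0.0001
```

Call:
{"api": "send_rows", "payload": {
  "motion": [
    {"dp":[0,0,-0.0007],"rot":[0,0,0],"grip":0},
    {"dp":[0,0,-0.0006],"rot":[0,0,0],"grip":0}
  ]
}}

```text
clock: 22.52
tcp_pos: [0.4895, 0.0302, 0.0402]
orientation: [2.189, 2.247, 0.017]
contact_force: [-3.4, -0.5, 9.6]
grip_width: 0.0004
```

Call:
{"api": "send_rows", "payload": {
  "motion": [
    {"dp":[0,0,-0.0009],"rot":[0,0,0],"grip":0},
    {"dp":[0,0,-0.0009],"rot":[0,0,0],"grip":0}
  ]
}}

```text
clock: 22.78
tcp_pos: [0.4895, 0.0303, 0.0399]
orientation: [2.189, 2.247, 0.018]
contact_force: [-4.0, -0.1, 14.3]
grip_width: -0.0001
```

Call:
{"api": "send_rows", "payload": {
  "motion": [
    {"dp":[0,0,-0.0008],"rot":[0,0,0],"grip":0},
    {"dp":[0,0,-0.0008],"rot":[0,0,0],"grip":0}
  ]
}}

```text
clock: 23.02
tcp_pos: [0.4895, 0.0303, 0.0399]
orientation: [2.19, 2.247, 0.019]
contact_force: [-3.8, -0.4, 14.2]
grip_width: -0.0001
```

Call:
{"api": "send_rows", "payload": {
  "motion": [
    {"dp":[0,0,-0.0008],"rot":[0,0,0],"grip":0},
    {"dp":[0,0,-0.0008],"rot":[0,0,0],"grip":0},
    {"dp":[0,0,-0.0008],"rot":[0,0,0],"grip":0}
  ]
}}

```text
clock: 23.4
tcp_pos: [0.4895, 0.0304, 0.0399]
orientation: [2.191, 2.247, 0.02]
contact_force: [-3.6, -0.4, 13.8]
grip_width: 0.0
```

Held at about 14 N for over half a second, roughly 14 mm down. I'll release straight up and check.

Call:
{"api": "send_rows", "payload": {
  "motion": [
    {"dp":[0,0,0.004],"rot":[0,0,0],"grip":0},
    {"dp":[0,0,0.02],"rot":[0,0,0],"grip":0},
    {"dp":[0,0,0.03],"rot":[0,0,0],"grip":0},
    {"dp":[0,0,0.03],"rot":[0,0,0],"grip":0},
    {"dp":[0,0,0],"rot":[0,0,0],"grip":0},
    {"dp":[0,0,0],"rot":[0,0,0],"grip":0}
  ]
}}

```text
clock: 24.15
tcp_pos: [0.4878, 0.0305, 0.1247]
orientation: [2.192, 2.248, 0.016]
contact_force: [-0.3, 0.7, 0.0]
grip_width: -0.0003
```

```bash
python3 tmp2.py; python3 - <<'E'
from h import *
s=imaging.grab_frame('scene');c=s['img'][145:190,195:230]
print('knob blob scene',[( [b[0][0]+195,b[0][1]+145],b[1][4]) for b in blobs(c,(0,0,0),(180,255,38),30)],'before (214.4,159.0)')
print('expected at 95,81:',proj(s,[[.4886,.032,.095],[.4886,.032,.081]]))
E
```

```text
24.2 tcp [0.4879 0.0304 0.1246] F [0.4 0.8 0.1]
red ([87.2, 211.5], [83, 208, 10, 9, 57]) (array([ 0.5077, -0.124 ]), 'r', 0.0682, 'base ang', -118.6)
scene [([433.0, 201.8], [421, 192, 25, 21, 388]), ([160.1, 209.1], [158, 205, 6, 10, 24]), ([162.3, 216.8], [161, 216, 3, 3, 6])] top [([138.6, 104.2], [128, 94, 22, 21, 352]), ([334.7, 235.4], [333, 235, 4, 2, 7])]
[ 0.50557102 -0.11986215  0.078     ] model -120 [0.5054, -0.1203]
knob blob scene [([214.8, 163.4], 114)] before (214.4,159.0)
expected at 95,81: [[213.86676086 156.41020264]
 [214.35518952 160.58587609]]
```

View pics/p9.png

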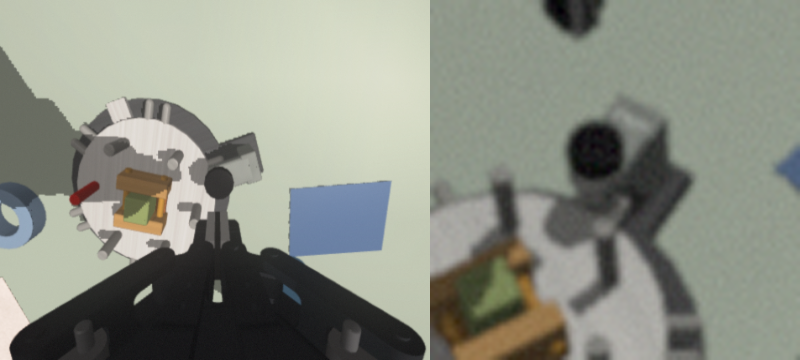

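The knob (now at (595,152) in the crop, 4.4 raw px lower, about 14 mm) has stayed down. The red peg is at −120° and the gripper is clear.

```bash
python3 -c "
from bench import hand_in
print(hand_in())"
```

```text
the job is handed in; nothing more can be done
None
```

The job is done and handed in. The red peg is two clicks clockwise past the pointer and the lock knob is down on its stop.

- **Turning:** The red peg started at +120°. I pushed one peg at a time with the shut fingers, taking it to +60°, 0° at the pointer, −60° and −120°. I checked in the cameras that the table was in each click before the next push. The highest force I read while pushing was about 11 N in the push direction (about 13 N in all).
- **Locking:** I felt the knob's stop about 12.5 mm down. I held it at about 14 N for over half a second, with 14.3 N the highest reading, and then released straight up.
- **Last checks:** The top camera puts the red peg within about 1 mm of its target. The wrist camera reads −118.6°, a difference within its error. The knob sits about 14 mm lower than at the start, and the gripper is clear with the force near zero. I never reached near the flask, tape roll or loose stone, but I did not re-measure them at the end.
- **Disagreement found:** The real fingertips are about 40 mm behind the reported TCP. My first push, at TCP height 42 mm, passed just over a peg without moving the table. I then worked with the lower height and felt for contact.

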